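Set the lens carriage to the scribed line and clamp it

ROBOT

A 6-joint arm with a two-finger parallel gripper is mounted at the origin on the work surface. World frame = base frame: x ahead of the robot, y to its left, z up, the work surface at z = 0. Lengths are in m, angles in degrees, forces in N, time in s.
With the tool pointing down it reaches from about 0.4 to 0.825 m from the base axis. Payload 7 kg.
Tool frame: the origin (TCP) lies midway between the tips of the shut fingers; the grasp point (between the pads) lies r.grip_depth behind it (r.grip_depth is the distance from the TCP to the grasp point, in m); z points along the fingers, y is the line along which they close (so a half turn about z gives the same grasp; the last joint's range is limited). The gripper opens to 88 mm and grips with 3 to 60 N. Pads are 19 mm wide; open, the fingers measure 130 mm over their backs; the gripper's body (78 mm by 193 mm) begins 47 mm behind the grasp point.
Start: joints at [-57.175, 20.546, 0.682, 0, -70.136, -16.507], TCP at [0.19, -0.648, 0.227] pointing down, gripper open.
Joint ranges: [-176.03, 176.03], [-82.01, 121.73], [-58.28, 71.71], [-173.87, 95.51], [-174.79, -0.11], [-173.66, 173.66]. Speed limits (degrees/s): [136.94, 136.94, 172.46, 180, 180, 180].

INTERFACE

Orientations are given as [roll, pitch, yaw] about the fixed x, y, z axes, in that order (R = Rz(yaw) Ry(pitch) Rx(roll)).
In Python, from plant import r gives the robot as it stands.
- The arm moves only by the shell command python3 -m pendant 'ROWS' [OPENING] [FORCE]. ROWS is a JSON list of rows, 1 to 12 of them, each of 6 numbers: dx, dy, dz in m, then a rotation vector rx, ry, rz in degrees; each row is the pose to reach, as a shift and turn from the pose commanded when the command began, along the tool's axes at that moment; what a row does not reach only later rows make up. A row lasts 1/12 s, in which the tool goes at most 0.0417 m and 7.16 degrees, less where a joint would pass 70% of its speed; a pose out of reach is approached as far as the arm can. OPENING is the finger opening in m, set as the command begins (- or left out keeps the last). The fingers move at their own pace and stop on an object; FORCE is the grip in N (left out, the last holds). Time passes only in rows, so rows that do not move let the fingers close. It prints the time, the measured TCP pose, the force, the opening and the grip force at its end.
- r.get_state(): the state, without advancing time (a new reading comes with each control period).
- r.capture(name): name is "scene" or "top" or "wrist"; returns a dict with "frame" (480x640x3 uint8, red, green, blue), "z_map" (480x640 float32, m along the optical axis (not along the pixel's ray), 0 where there is no reading), "fx", "fy", "cx", "cy" (pixels), "cam_to_world" (4x4, takes a point from camera to world coordinates). Camera axes: x right, y down, z forward; pixel columns grow to the right and rows downward; lengths in m; the calibration is good to about 2 mm. A picture is of the moment at which its call begins.
- r.close_job(): hands the job in; it is judged then, once.
The state is a dict: "time_s": time; "joints": joint angles; "qd": joint speeds; "joint_torque": joint torques, N m; "tcp_pos": TCP position; "eef_rot": TCP orientation; "contact_force": force on the tool from outside, world axes, zero at the start; "moment": the same for the moment, N m; "gripper_width": finger opening in m; "gripper_force": force on a finger pad.
Only numpy, scipy, OpenCV 4.12 (cv2) and the standard library are available. Lean on these libraries where they do the work, as an engineer would, in place of code of your own. Each camera call takes 0.05 s, during which the arm holds its last target. There are 200 camera calls.

TASK

On the optics board, slide the lens carriage along its slots until the end edge of its foot plate that lies away from the clamp lever sits on the white scribed line. Then tighten the clamp lever clockwise until it takes a firm push of about 13 N near its end, without overtightening, and let go; leave the other things on the bench where they are.

Things in the scene. Friction and masses are not known exactly. Their poses are not given: they have to be found in the camera images.
- board: fixed grey optics breadboard, 200 x 400 x 18 mm, on the bench, silver scale strip along one long side. Origin: centre of its underside. Its y axis is the carriage's slide direction (from the clamp lever's end to the scribed line's end), x runs across it, z up; top 18 mm above the bench.
- carriage: loose lens carriage, about 0.55 kg. Foot plate 60 (x) x 220 (y) x 8 mm flat on the board, two slots along y (10 x 58 mm, centres at y = -72 and 72 mm, a screw through each, 1 mm side play); an upright black lens frame stands in the middle. Origin: centre of its underside, axes as the board's. Slides along y only, 24 mm either way from mid slot; some 4 N move it while the clamp is loose.
- edge (a point): middle (underside) of the foot plate's end edge away from the clamp lever, 110 mm from the carriage's origin along +y: this edge is to sit on the scribed line. Axes as the carriage's.
- frame_top (a point): middle of the top face of the lens frame, 84 mm above the board. The frame is 68 mm wide (x), 12 mm thick (y) and square, its top bar 12 mm high above the lens; it can be pinched here from above across its 12 mm thickness to slide the carriage. Axes as the carriage's.
- line (a point): middle of the white scribed line on the board's top, 1.6 mm wide and 130 mm long across the board (its x axis), so that it shows on both sides of the foot plate; its y axis is the board's y. It lies elsewhere each time, 12 to 41 mm beyond where the edge starts (+y).
- lever_axis (a point): point on the vertical axis of the clamp stud and lever, about level with the foot plate's top (8 mm above the board). The stud stands in the board 72 mm from its middle towards -y and passes through the carriage's slot.
- lever_push (a point): where to push the lever: on the centre line of its black arm, 60 mm out from the axis and about 43 mm above the board. The arm is a round bar 12 mm thick that rises from a hub 25 mm across, runs level from 30 mm out and ends 78 mm from the axis. The arm starts within about 0.3 rad of the board's +x direction; the sweep is free of obstacles.
- washer: steel washer, 44 mm across and 4 mm thick, under the lever's hub around the stud; it turns and sinks a little with the lever and presses on the foot plate, springily, when tightened. Origin: centre of its underside.
- guide: fixed steel shoulder screw in the other slot, head 19 mm across, its top 16 mm above the board: it guides the carriage and needs no tightening. Origin: its foot on the board's top.
- driver: screwdriver lying on the bench beyond the board; bystander, to be left alone. Origin: centre of its underside.
- spare_lens: flat mounted lens, 44 mm across and 6 mm thick, lying on the board near the lever's end on the robot's side; bystander. Origin: centre of its underside.
- slide_box: grey box of microscope slides, 100 x 85 x 34 mm, on the bench; bystander. Origin: centre of its underside.
- beaker: glass beaker, 68 mm across and 90 mm tall, on the bench; bystander. Origin: centre of its underside.
- lever: the clamp lever (black; origin on its axis at the washer's underside, x along the arm). Clockwise from above tightens it. It turns freely (1.5 N at lever_push) until its washer bites, 0.1 to 1.6 rad on: unseen and different each time; then it stiffens over some 0.4 rad. Tight is 12 to 14 N at lever_push square to the arm; under 9 N is loose, over 15.5 N overtightened. It stays as left.
Mind the look-alikes: they are no part of the job. There is more than one size of the carriage; the one meant has the size given above.

How it is judged:
By the outcome, as a careful person would: the job done as asked, in the order asked, and still so for the second after the job is handed in, with the robot touching nothing.
It also fails if it takes over 61 s, if anything falls off the work surface, if the arm or the gripper's body presses on something with over 40 N, if the wrist force passes 120 N, or if a joint passes its speed limit or range.

## Working session

There is one attempt and no reset: what is moved stays moved. The work goes in short steps, Python scripts to look and compute and a shell command to move; the robot and the scene stay as the last step left them, time stands still between calls to the robot, and variables do not carry over. Pictures are saved under pics/ and viewed, at most 10 in all, crops included, and the job is handed in when it is done.

```bash
mkdir -p pics; ls; cat > h.py <<'E'
import numpy as np, cv2
from plant import r
def cap(n):
    c=r.capture(n); np.savez(''+n+'.npz',**{k:v for k,v in c.items()}); return c
def ray(c,u,v):
    T=np.array(c['cam_to_world']); d=T[:3,:3]@np.array([(u-c['cx'])/c['fx'],(v-c['cy'])/c['fy'],1.]); return T[:3,3],d
def onz(c,u,v,z):
    o,d=ray(c,u,v); return o+d*(z-o[2])/d[2]
def pt(c,u,v):
    o,d=ray(c,u,v); return o+d*c['z_map'][int(v),int(u)]
def proj(c,p):
    T=np.array(c['cam_to_world']); q=T[:3,:3].T@(np.array(p)-T[:3,3]); return np.array([c['fx']*q[0]/q[2]+c['cx'],c['fy']*q[1]/q[2]+c['cy']])
def save(n,f): cv2.imwrite('pics/'+n+'.png',cv2.cvtColor(f,cv2.COLOR_RGB2BGR))
E
python3 - <<'E'
from h import *
for n in ('top','scene'):
    c=cap(n); save(n+'1',c['frame']); print(n,c['fx'],np.round(c['cam_to_world'],3).tolist())
print(r.get_state(), r.grip_depth)
E
```

```text
pics
top 469.76485421509756 [[0.01, -0.989, 0.147, 0.392], [-1.0, -0.011, -0.005, 0.039], [0.006, -0.147, -0.989, 1.13], [0.0, 0.0, 0.0, 1.0]]
scene 525.4321333354326 [[-0.569, 0.562, -0.6, 1.389], [0.822, 0.37, -0.433, 0.64], [-0.022, -0.74, -0.673, 1.039], [0.0, 0.0, 0.0, 1.0]]
{'time_s': 0.1, 'joints': array([-5.71768189e+01,  2.05873972e+01,  6.39442899e-01, -1.72404812e-02,
       -7.01347644e+01, -1.65065085e+01]), 'qd': array([ 0.09723996, -0.05637931,  0.11623335,  0.1241851 ,  0.04056959,
       -0.1191564 ]), 'joint_torque': array([-3.03389599e-03, -5.84162772e+01,  2.93748629e+01,  7.01565385e+00,
        1.01312526e-02, -7.38019548e-05]), 'tcp_pos': array([ 0.18948855, -0.64741324,  0.22572037]), 'eef_rot': array([ 1.79916085e+02, -7.96441034e-03, -1.63689192e+02]), 'contact_force': array([ 0.34393603, -0.75895782,  0.29504382]), 'moment': array([-0.00624252, -0.00960475, -0.02083992]), 'gripper_force': 0.0, 'gripper_width': 0.08801498072922567} 0.0188
```

View pics/top1.png

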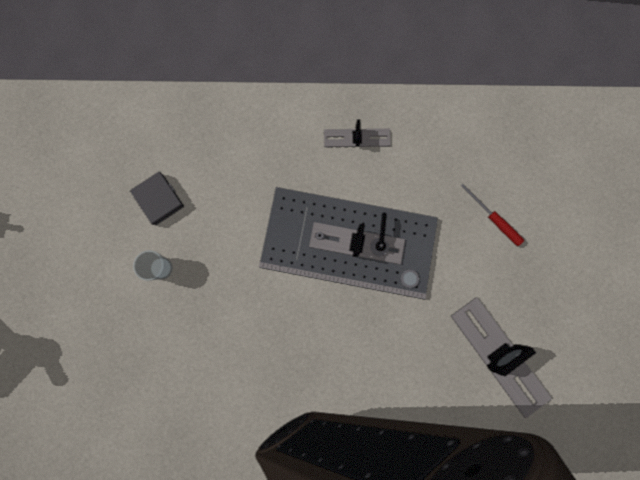

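View pics/scene1.png

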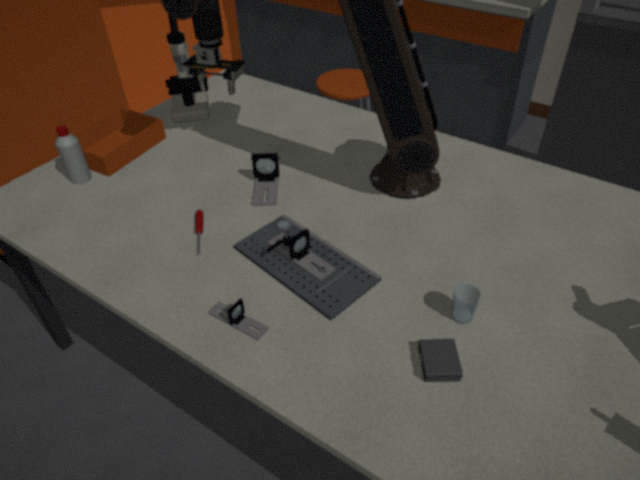

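The candidates for the carriage in the top view are a small one at (358,135), the one on the board at (358,240), and a larger one at (505,355). The one on the board has the scribed line (303,235), the lever with its hub at (381,245) and arm tip at (383,213), and the guide at (322,237), so I choose that one. I'll check it in a close crop and measure.

```bash
python3 - <<'E'
from h import *
c=dict(np.load('top.npz')); f=c['frame']
save('crop1',cv2.resize(f[180:305,255:445],None,fx=4,fy=4,interpolation=cv2.INTER_CUBIC))
P=lambda u,v,z:onz(c,u,v,z)
for n,u,v,z in [('bTL',277,188,.018),('bTR',439,217,.018),('bBR',427,297,.018),('bBL',261,266,.018),('lineT',308,208,.018),('lineB',299,260,.018),('hub',381,245,.05),('tip',383,213,.061),('frame',359,226,.102),('guide',321,237,.034),('foot',312,225,.026)]:
    print(n,np.round(P(u,v,z),3))
E
```

```text
bTL [0.666 0.139 0.018]
bTR [ 0.599 -0.252  0.018]
bBR [ 0.407 -0.219  0.018]
bBL [0.476 0.173 0.018]
lineT [0.617 0.063 0.018]
lineB [0.492 0.083 0.018]
hub [ 0.525 -0.108  0.05 ]
tip [ 0.599 -0.111  0.061]
frame [ 0.561 -0.052  0.102]
guide [0.545 0.032 0.034]
foot [0.575 0.053 0.026]
```

View pics/crop1.png

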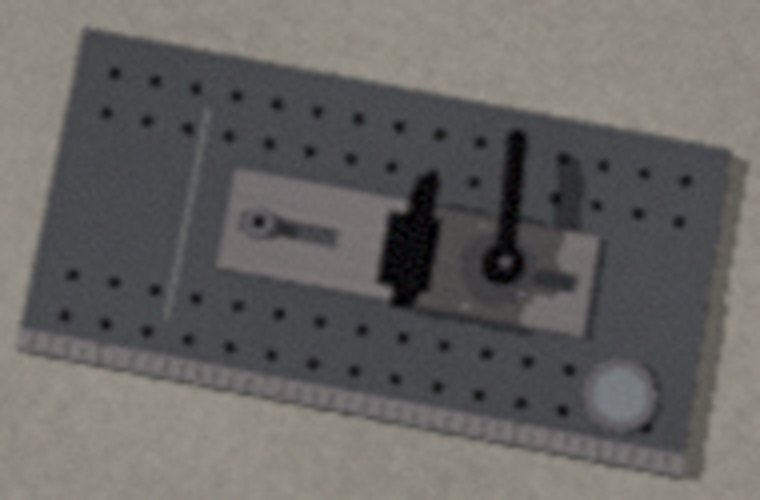

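The crop confirms it: the foot plate has two slots, the black frame is at crop (410,240), the lever hub at (503,262) with its arm up to (517,133), and the line at crop x≈205→170. I'll move over the frame for a close look.

```bash
cat >> h.py <<'E'
from scipy.spatial.transform import Rotation as Ro
def rel(pos,rpy):
    s=r.get_state(); R0=Ro.from_euler('xyz',s['eef_rot'],degrees=True); R1=Ro.from_euler('xyz',rpy,degrees=True)
    d=R0.inv().apply(np.array(pos)-s['tcp_pos']); w=np.degrees((R0.inv()*R1).as_rotvec())
    print('rel',np.round(d,4),np.round(w,2),'n',np.linalg.norm(d)/.0417,np.linalg.norm(w)/7.16,'t',s['time_s'])
E
python3 - <<'E'
from h import *
c=cap('wrist'); T=c['cam_to_world'];s=r.get_state()
R0=Ro.from_euler('xyz',s['eef_rot'],degrees=True)
print(c['fx'],R0.inv().apply(T[:3,3]-s['tcp_pos']),R0.inv().apply(T[:3,2]),R0.inv().apply(T[:3,0]))
rel([.553,-.045,.25],[180,0,170.3]); rel([.553,-.045,.25],[180,0,-9.7])
E
```

```text
388.22781477913344 [ 8.10754198e-02 -6.69632071e-05 -1.57195517e-01] [-2.98063851e-01  6.80657746e-04  9.54545692e-01] [ 1.36407217e-03  9.99999028e-01 -2.87127671e-04]
rel [-0.5181  0.4762 -0.0236] [ 7.000e-02 -2.000e-02  2.601e+01] n 16.883419852522874 3.633049825751339 t 0.15
rel [-0.5181  0.4762 -0.0236] [ 3.0000e-02  9.0000e-02 -1.5399e+02] n 16.883419852522874 21.506628687729826 t 0.15
```

```bash
python3 -m pendant '[[-0.03,0.028,-0.002,0,0,2],[-0.06,0.056,-0.004,0,0,4],[-0.09,0.084,-0.006,0,0,6],[-0.12,0.112,-0.008,0,0,8],[-0.15,0.14,-0.01,0,0,10],[-0.18,0.168,-0.012,0,0,12],[-0.21,0.196,-0.014,0,0,14],[-0.24,0.224,-0.016,0,0,16],[-0.27,0.252,-0.018,0,0,18],[-0.3,0.28,-0.02,0,0,20],[-0.33,0.308,-0.022,0,0,22],[-0.36,0.336,-0.024,0,0,24]]' 0.06 && python3 -c "
from h import *
rel([.553,-.045,.25],[180,0,170.3])"
```

```text
time_s: 1.15
tcp_pos: [0.4411, -0.2222, 0.2508]
eef_rot: [180.0, 0.0, 172.2]
contact_force: [0.8, -0.6, -0.5]
gripper_width: 0.0601
gripper_force: 0.0
rel [-0.0868  0.1907  0.0009] [0.01 0.02 1.92] n 5.025331188295708 0.2685249310941817 t 1.15
```

```bash
python3 -m pendant '[[-0.015,0.033,0,0,0,0.5],[-0.03,0.066,0,0,0,1],[-0.045,0.1,0,0,0,1.5],[-0.06,0.133,0,0,0,1.9],[-0.075,0.165,0,0,0,1.9],[-0.087,0.19,0,0,0,1.9],[-0.087,0.19,0,0,0,1.9],[-0.087,0.19,0,0,0,1.9],[-0.087,0.19,0,0,0,1.9]]' && python3 -c "
from h import *
c=cap('wrist');save('w1',c['frame']);print(r.get_state()['qd'].max())"
```

```text
time_s: 1.9
tcp_pos: [0.5519, -0.0475, 0.2501]
eef_rot: [-180.0, -0.1, 170.4]
contact_force: [0.1, -0.3, 0.3]
gripper_width: 0.0601
gripper_force: 0.0
-0.023483914002274734
```

View pics/w1.png

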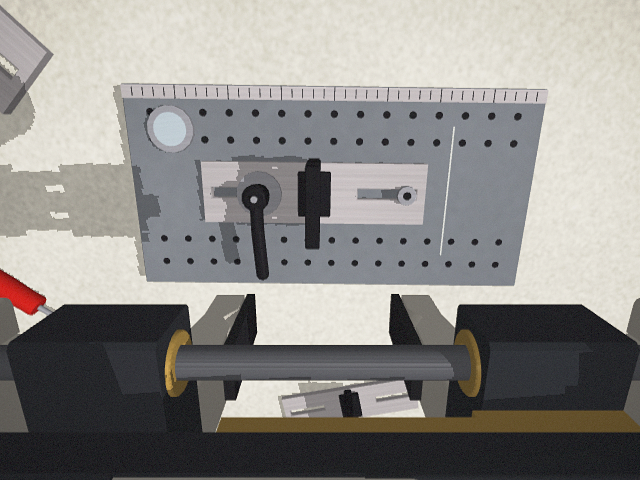

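The wrist view shows the plate's end edge at about u=425 (v 165–223), the line from (454,127) to (441,255), the frame top bar along u≈313, the hub at (257,197), and the lever tip at (262,275). I'll measure these to subpixel.

```bash
cat > m.py <<'E'
from h import *
def fitline(c,rows,lo,hi,z,mode):
    g=cv2.GaussianBlur(cv2.cvtColor(c['frame'],cv2.COLOR_RGB2GRAY).astype(float),(0,0),.8); P=[]
    for v in rows:
        p=g[v,lo(v):hi(v)]
        if mode=='edge': w=np.maximum(-np.gradient(p),0)
        else: w=np.maximum(p-np.median(p)-15,0)
        k=int(w.argmax()); a=slice(max(k-2,0),k+3); u=lo(v)+(np.arange(len(p))[a]*w[a]).sum()/w[a].sum()
        P.append(onz(c,u,v,z))
    P=np.array(P); m=np.median(P,0); vx,vy,x0,y0=cv2.fitLine(P[:,:2].astype(np.float32),cv2.DIST_HUBER,0,1e-4,1e-4).ravel()
    return np.array([x0,y0]),np.array([vx,vy])*np.sign(vx),P
E
python3 - <<'E'
from m import *
c=dict(np.load('wrist.npz'))
l0,ld,_=fitline(c,range(135,250,3),lambda v:int(454-(v-127)*.102)-7,lambda v:int(454-(v-127)*.102)+8,.018,'peak')
e0,ed,_=fitline(c,range(171,218,3),lambda v:417,lambda v:434,.026,'edge')
n=np.array([-ld[1],ld[0]]); print('line',l0,'yaw',np.degrees(np.arctan2(ld[1],ld[0])),'edge',e0,np.degrees(np.arctan2(ed[1],ed[0])),'gap mm',1e3*n@(l0-e0))
for nm,u,v in [('hubtop',257,197),('arm mid',260,245),('tip',262,272),('ftopA',313,165),('ftopB',313,242),('ftop',313,200),('guide',406,196),('plate',370,175),('board',480,200)]:
    print(nm,np.round(pt(c,u,v),4))
D=c['z_map']; T=c['cam_to_world']
vv,uu=np.mgrid[0:290,130:560]
Q=np.stack([(uu-c['cx'])/c['fx']*D[:290,130:560],(vv-c['cy'])/c['fy']*D[:290,130:560],D[:290,130:560]],-1)@T[:3,:3].T+T[:3,3]
Z=Q[...,2]; m=(Z>.092)&(Z<.115)&(D[:290,130:560]>0)
F=Q[m]; print('frame top',m.sum(),F.mean(0),cv2.minAreaRect((F[:,:2]*1e3).astype(np.float32)))
m=(Z>.055)&(Z<.08)&(uu<290)&(D[:290,130:560]>0); F=Q[m]; print('arm',m.sum(),F.mean(0),cv2.minAreaRect((F[:,:2]*1e3).astype(np.float32)))
E
```

```text
line [0.5567569  0.07838374] yaw -10.189558 edge [0.5542732  0.05468845] -10.254591 gap mm 23.760948
hubtop [ 0.5231 -0.1026  0.0606]
arm mid [ 0.5664 -0.1083  0.0659]
tip [ 0.5926 -0.1121  0.0661]
ftopA [ 0.5006 -0.0467  0.0929]
ftopB [ 0.5612 -0.0571  0.1015]
ftop [ 0.5269 -0.0511  0.1011]
guide [0.55   0.0349 0.0334]
plate [0.5253 0.0038 0.0254]
board [0.57   0.1119 0.0164]
frame top 1254 [ 0.5325483  -0.05291435  0.10112276] ((534.141357421875, -53.128639221191406), (11.548971176147461, 68.52510070800781), 79.84429931640625)
arm 1435 [ 0.54994717 -0.1079226   0.06230631] ((556.1000366210938, -111.70420837402344), (23.7622127532959, 89.0246353149414), 78.85134887695312)
```

```bash
python3 -c "
from h import *
rel([.534,-.053,.077],[180,0,169.8])"
```

```text
rel [ 0.0166 -0.0079  0.1734] [-0.01 -0.03  0.6 ] n 4.181928839644457 0.08454906865495425 t 1.95
```

```bash
python3 -m pendant '[[0.008,-0.004,0.025,0,0,0.3],[0.0166,-0.0079,0.05,0,0,0.6],[0.0166,-0.0079,0.075,0,0,0.6],[0.0166,-0.0079,0.1,0,0,0.6],[0.0166,-0.0079,0.125,0,0,0.6],[0.0166,-0.0079,0.145,0,0,0.6],[0.0166,-0.0079,0.16,0,0,0.6],[0.0166,-0.0079,0.168,0,0,0.6],[0.0166,-0.0079,0.173,0,0,0.6],[0.0166,-0.0079,0.173,0,0,0.6],[0.0166,-0.0079,0.173,0,0,0.6]]' 0.036 && python3 -m pendant '[[0,0,0,0,0,0],[0,0,0,0,0,0],[0,0,0,0,0,0],[0,0,0,0,0,0],[0,0,0,0,0,0],[0,0,0,0,0,0]]' 0 25 && python3 -c "
from h import *
c=cap('wrist');save('w2',c['frame'])"
```

```text
time_s: 2.87
tcp_pos: [0.535, -0.0528, 0.0783]
eef_rot: [180.0, 0.1, 169.8]
contact_force: [0.9, -0.2, -0.8]
gripper_width: 0.0361
gripper_force: 0.0
time_s: 3.37
tcp_pos: [0.5348, -0.0526, 0.078]
eef_rot: [-180.0, 0.0, 169.8]
contact_force: [-1.3, 0.5, 4.9]
gripper_width: 0.0122
gripper_force: 25.0
```

View pics/w2.png

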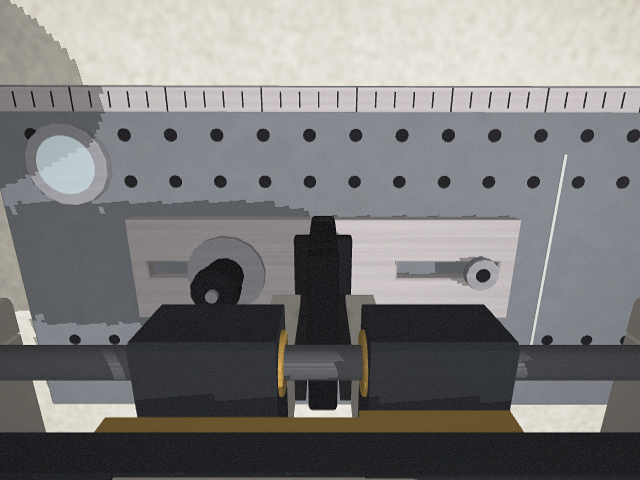

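The frame is gripped (12.2 mm), and the close view shows the edge at (521,220)–(509,315) and the line at (566,155)–(533,345). I'll measure the gap again from here.

```bash
cat >> m.py <<'E'
def gap(c,ev,eu,lv,lu,hw=10):
    L=lambda v:int(np.interp(v,lv,lu)); E=lambda v:int(np.interp(v,ev,eu))
    l0,ld,_=fitline(c,range(lv[0],lv[1],3),lambda v:L(v)-hw,lambda v:L(v)+hw,.018,'peak')
    e0,ed,P=fitline(c,range(ev[0],ev[1],3),lambda v:E(v)-hw,lambda v:E(v)+hw,.026,'edge')
    n=np.array([-ld[1],ld[0]]); print('line',l0,np.degrees(np.arctan2(ld[1],ld[0])),'edge',e0,np.degrees(np.arctan2(ed[1],ed[0])),'gap mm',1e3*n@(l0-e0), 'sd',1e3*np.std((P[:,:2]-e0)@n))
E
python3 - <<'E'
from m import *
c=dict(np.load('wrist.npz'))
gap(c,(226,305),(520,510),(165,330),(564,536))
rel(r.get_state()['tcp_pos']+[0.1773*.0238,.984*.0238,0],[180,0,169.8])
E
```

```text
line [0.55661404 0.07830392] -10.163137 edge [0.544955   0.05692472] -10.109608 gap mm 23.100994 sd 0.029657076403378096
rel [-0.      0.0238 -0.    ] [-0.    0.03  0.03] n 0.5706553013772947 0.0061458813097756615 t 3.4167
```

```bash
python3 -m pendant '[[0,0.003,0,0,0,0],[0,0.006,0,0,0,0],[0,0.009,0,0,0,0],[0,0.012,0,0,0,0],[0,0.015,0,0,0,0],[0,0.018,0,0,0,0],[0,0.0205,0,0,0,0],[0,0.0225,0,0,0,0],[0,0.0232,0,0,0,0],[0,0.0232,0,0,0,0],[0,0.0232,0,0,0,0],[0,0.0232,0,0,0,0]]' && python3 - <<'E'
from m import *
c=cap('wrist')
for p in ([.5566+.0001,.0783],):
    print(proj(c,[*p,.018]),proj(c,[.62,.067,.018]),proj(c,[.505,.0875,.018]),proj(c,[.53,.083,.026]),proj(c,[.555,.078,.026]))
save('w3',c['frame'][100:400,400:640])
E
```

```text
time_s: 4.42
tcp_pos: [0.5388, -0.0302, 0.078]
eef_rot: [-180.0, 0.0, 169.8]
contact_force: [-1.0, -4.4, 6.4]
gripper_width: 0.012
gripper_force: 25.0
[507.42049011 265.03798317] [493.20108487 358.78988289] [520.85844817 176.09653449] [520.81870278 224.07209227] [513.11494292 267.18060221]
```

View pics/w3.png

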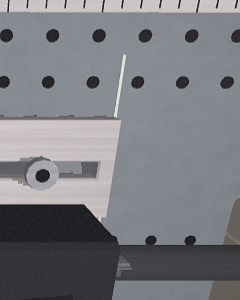

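```bash
python3 - <<'E'
from m import *
c=dict(np.load('wrist.npz'))
gap(c,(226,300),(520,510),(158,212),(524,518),8)
n=np.array([.1768,.9842]); print('with old line in same world frame: line proj', n@np.array([.556614,.078304]))
_,_,P=fitline(c,range(226,300,3),lambda v:int(np.interp(v,(226,300),(520,510)))-8,lambda v:int(np.interp(v,(226,300),(520,510)))+8,.026,'edge'); print((P[:,:2]@n).mean())
E
```

```text
line [0.5081744  0.08700059] -10.159151 edge [0.5532566  0.07851273] -10.042294 gap mm 0.40305567 sd 0.03437583374760701
with old line in same world frame: line proj 0.175476152
0.1750812902454345
```

```bash
python3 -m pendant '[[0,0,0,0,0,0],[0,0,0,0,0,0],[0,0,0,0,0,0],[0,0,0,0,0,0],[0,0,-0.02,0,0,0],[0,0,-0.045,0,0,0],[0,0.025,-0.07,0,0,0],[0,0.055,-0.085,0,0,0],[0,0.085,-0.09,0,0,0],[0,0.105,-0.09,0,0,0],[0,0.11,-0.09,0,0,0],[0,0.11,-0.09,0,0,0]]' 0.036 && python3 -m pendant '[[0,0,0,0,0,0],[0,0,0,0,0,0],[0,0,0,0,0,0]]' && python3 - <<'E'
from m import *
c=cap('wrist')
print(proj(c,[.62,.067,.018]),proj(c,[.495,.0893,.018]),proj(c,[.53,.083,.026]),proj(c,[.58,.0735,.026]))
save('w4',cv2.resize(c['frame'][60:330,200:440],None,fx=2,fy=2,interpolation=cv2.INTER_CUBIC))
E
```

```text
time_s: 5.47
tcp_pos: [0.5582, 0.0799, 0.1673]
eef_rot: [180.0, -0.0, 169.9]
contact_force: [-0.7, -0.5, -0.1]
gripper_width: 0.0359
gripper_force: 0.0
time_s: 5.72
tcp_pos: [0.5579, 0.0776, 0.1673]
eef_rot: [-180.0, -0.0, 169.8]
contact_force: [0.0, 0.8, -0.2]
gripper_width: 0.0362
gripper_force: 0.0
[323.25995456 299.70064835] [323.22095589 148.44833314] [323.18036411 196.30342803] [322.4971858  258.41178412]
```

View pics/w4.png

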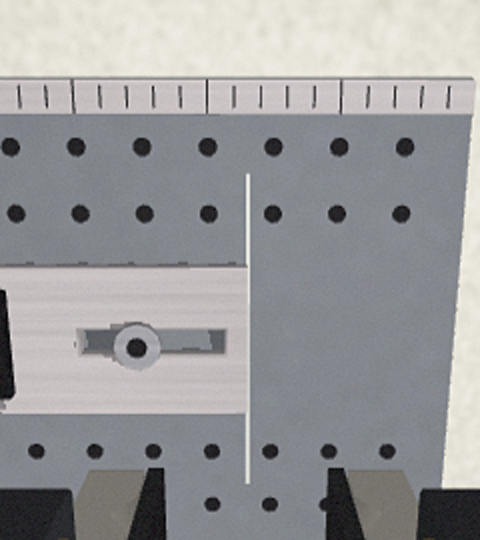

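The view from above shows the edge on the line: the line runs at crop x≈248 (full u≈324) above, beside and below the plate. I'll quantify it.

```bash
python3 - <<'E'
from m import *
c=dict(np.load('wrist.npz'))
g=c['frame'].astype(int).sum(2)/3
for v in (165,180,205,220,250,255,275,290): print(v,g[v,314:334].astype(int))
o=c['cam_to_world'][:3,3]; print(o, 'mm/px', 1e3*np.linalg.norm(onz(c,324,220,.018)-onz(c,325,220,.018)))
E
```

```text
165 [137 141 138 138 139 135 137 135 130 224 226 136 135 136 136 140 139 141
  59  30]
180 [135 136 134 138 141 141 136 138 132 223 228 138 135 138 139 139 140 137
 138 139]
205 [194 193 197 193 196 197 191 193 194 201 225 141 137 138 140 137 137 140
 138 138]
220 [190 191 193 191 190 191 192 192 188 199 205 133 134 137 139 135 134 134
 137 133]
250 [186 184 185 185 185 186 183 182 184 195 205 134 136 134 135 135 134 133
 134 136]
255 [192 190 189 189 187 188 189 189 186 198 205 133 134 137 138 138 137 138
 140 139]
275 [138 133 134 136 136 136 136 133 150 223 205 134 135 138 135 137 136 137
 137 133]
290 [134 137 137 135 136 136 138 135 155 224 203 134 133 138 135 136 137 137
 135 138]
[0.47822961 0.09174186 0.32465886] mm/px 0.8102598603558387
```

The edge lies within about 0.2 mm of the line's centre. Next is the lever: I'll move above it and measure the axis and arm.

```bash
python3 -c "
from h import *
print(r.get_state()['joints']); rel([.60,-.11,.2],[180,0,169.8])"
```

```text
[ 2.78223995e+01  1.27960498e+01 -1.83861414e+01 -2.42760252e-03
 -5.88451135e+01 -1.28067705e+02]
rel [-0.0747 -0.1771 -0.0326] [-0.02 -0.02 -0.05] n 4.676354328908173 0.007544266240373402 t 5.7667
```

```bash
python3 -m pendant '[[0,-0.015,-0.005,0,0,-7],[0,-0.03,-0.01,0,0,-14],[0,-0.045,-0.015,0,0,-21],[0,-0.06,-0.02,0,0,-28],[0,-0.075,-0.025,0,0,-35],[0,-0.09,-0.03,0,0,-42],[0,-0.105,-0.03,0,0,-49],[0,-0.12,-0.03,0,0,-56],[0,-0.135,-0.03,0,0,-63],[0,-0.15,-0.03,0,0,-70],[0,-0.165,-0.03,0,0,-77],[0,-0.177,-0.03,0,0,-84]]' 0.03 && python3 -m pendant '[[0,0,0,0,0,-7],[0,0,0,0,0,-14],[0,0,0,0,0,-21],[0,0,0,0,0,-28],[0,0,0,0,0,-35],[0,0,0,0,0,-42],[0,0,0,0,0,-49],[0,0,0,0,0,-56],[0,0,0,0,0,-63],[0,0,0,0,0,-70],[0,0,0,0,0,-77],[0,0,0,0,0,-84]]' && python3 -c "
from h import *
print(r.get_state()['joints']); rel([.545,-.108,.2],[180,0,-9])"
```

```text
time_s: 6.77
tcp_pos: [0.5263, -0.0972, 0.1976]
eef_rot: [180.0, -0.0, -105.9]
contact_force: [0.5, -1.0, 1.1]
gripper_width: 0.0298
gripper_force: 0.0
time_s: 7.77
tcp_pos: [0.5266, -0.0963, 0.1975]
eef_rot: [180.0, 0.0, -21.9]
contact_force: [0.2, -1.2, 0.4]
gripper_width: 0.0299
gripper_force: 0.0
[ 1.06263617e+01  8.66531772e+00 -1.93777037e+01 -1.32474537e-03
 -6.19636023e+01  5.74801726e+01]
rel [ 0.0215  0.0039 -0.0025] [ 0.000e+00  1.000e-02 -1.289e+01] n 0.5264582223902278 1.8008505907503938 t 7.7667
```

```bash
python3 -m pendant '[[0.01,0.002,0,0,0,-6],[0.02,0.004,0,0,0,-11],[0.0215,0.004,0,0,0,-12.9],[0.0215,0.004,0,0,0,-12.9],[0.0215,0.004,0,0,0,-12.9]]' && python3 - <<'E'
from m import *
c=cap('wrist'); f=c['frame']; save('w5',f)
D=c['z_map'];T=c['cam_to_world']; vv,uu=np.mgrid[0:480,0:640]
Q=np.stack([(uu-c['cx'])/c['fx']*D,(vv-c['cy'])/c['fy']*D,D],-1)@T[:3,:3].T+T[:3,3]
m=(D>0)&(Q[...,2]>.05)&(Q[...,2]<.075)&(f.sum(2)<170)&(np.hypot(Q[...,0]-.56,Q[...,1]+.11)<.07)
P=Q[m]; print(m.sum(), P.min(0),P.max(0), 'pix',uu[m].min(),uu[m].max(),vv[m].min(),vv[m].max())
d=np.hypot(P[:,0]-.524,P[:,1]+.106); A=P[(d>.032)&(P[:,2]>.058)]
l=cv2.fitLine(A[:,:2].astype(np.float32),cv2.DIST_HUBER,0,1e-4,1e-4).ravel(); print('arm',len(A),l,np.degrees(np.arctan2(l[1],l[0])),A[:,2].max())
s=(A[:,:2]-[.524,-.106])@l[:2]; print('along max',s.max(), 'axis perp off',np.cross(l[:2],np.array([.524,-.106])-l[2:]))
E
```

```text
time_s: 8.18
tcp_pos: [0.5449, -0.108, 0.1973]
eef_rot: [180.0, 0.0, -9.4]
contact_force: [-0.5, -0.5, -0.6]
gripper_width: 0.0299
gripper_force: 0.0
1941 [ 0.51336287 -0.11933841  0.05005664] [ 0.60159447 -0.04016529  0.07492408] pix 227 339 159 269
arm 988 [ 0.99064964 -0.13643043  0.57853    -0.11082032] -7.841343 0.07492408182550131
along max 0.0780780098412227 axis perp off -0.0026643015840070216<stdin>:9: DeprecationWarning: Arrays of 2-dimensional vectors are deprecated. Use arrays of 3-dimensional vectors instead. (deprecated in NumPy 2.0)
```

View pics/w5.png

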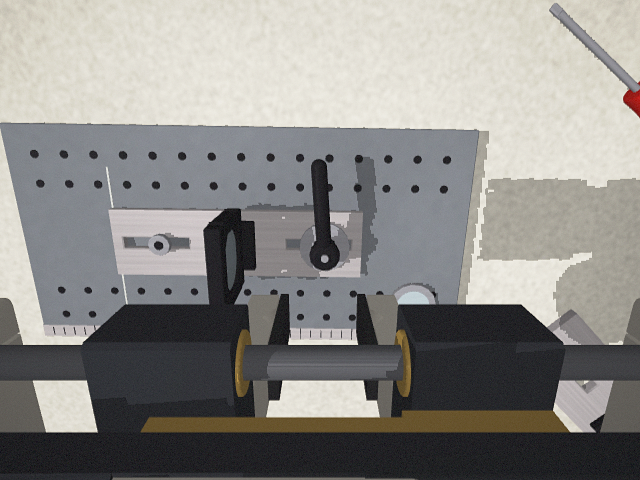

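The wrist view shows the lever hub at (325,258) and the arm tip at (318,165), with a clear sweep around them. I'll lower the fingers astride the arm at 60 mm out.

```bash
python3 - <<'E'
from h import *
c=dict(np.load('wrist.npz')); print(pt(c,325,256),onz(c,325,259,.06),proj(c,[.524,-.1035,.06]))
rel([.5834,-.1117,.05],[180,0,-7.8])
E
```

```text
[ 0.52653473 -0.1072192   0.06278869] [ 0.52309256 -0.1066751   0.06      ] [320.91360568 258.55208671]
rel [ 0.0387 -0.0025  0.1474] [-0.    0.02 -1.61] n 3.65519335081357 0.22520460830264458 t 8.2333
```

```bash
python3 -m pendant '[[0.01,-0.001,0.02,0,0,-0.4],[0.02,-0.002,0.045,0,0,-0.8],[0.03,-0.0025,0.07,0,0,-1.2],[0.0387,-0.0025,0.095,0,0,-1.6],[0.0387,-0.0025,0.115,0,0,-1.6],[0.0387,-0.0025,0.13,0,0,-1.6],[0.0387,-0.0025,0.14,0,0,-1.6],[0.0387,-0.0025,0.1474,0,0,-1.6],[0.0387,-0.0025,0.1474,0,0,-1.6],[0.0387,-0.0025,0.1474,0,0,-1.6],[0.0387,-0.0025,0.1474,0,0,-1.6]]' && cat > q.py <<'E'
from h import *
import json,sys
A=np.array([.524,-.105])
def rd(n=1):
    s=r.get_state(); return s
def tq():
    s=r.get_state(); F,M,p=s['contact_force'],s['moment'],s['tcp_pos']; d=p[:2]-A
    if len(sys.argv)>1: json.dump([list(F),list(M)],open('tare.json','w'))
    F0,M0=map(np.array,json.load(open('tare.json'))); F=F-F0; M=M-M0
    # two estimates: with Mz about the tool axis, and plain lever arm
    t0=d[0]*F[1]-d[1]*F[0]
    print('t %.2f F %s Mz %.3f eqF(no Mz) %.2f eqF(Mz) %.2f rad %.4f ang %.1f yaw %.1f z %.4f j6 %.0f'%(s['time_s'],np.round(F,2),M[2],t0/.06,(t0+M[2])/.06,np.hypot(*d),np.degrees(np.arctan2(d[1],d[0])),s['eef_rot'][2],p[2],s['joints'][5]))
tq()
E
python3 q.py tare
```

```text
time_s: 9.15
tcp_pos: [0.5846, -0.1112, 0.0513]
eef_rot: [-180.0, -0.1, -7.7]
contact_force: [0.5, 0.5, 0.5]
gripper_width: 0.0297
gripper_force: 0.0
t 9.15 F [0. 0. 0.] Mz 0.000 eqF(no Mz) 0.00 eqF(Mz) 0.00 rad 0.0609 ang -5.9 yaw -7.7 z 0.0513 j6 74
```

```bash
echo '[[0,0,0],[0,0,0]]' > tare.json; python3 -m pendant '[[0,0.0021,0,0,0,2],[-0.0001,0.0042,0,0,0,4],[-0.0003,0.0063,0,0,0,6],[-0.0006,0.0084,0,0,0,8],[-0.0009,0.0104,0,0,0,10],[-0.0013,0.0125,0,0,0,12],[-0.0016,0.0135,0,0,0,13],[-0.0018,0.0145,0,0,0,14]]' | tail -3; python3 q.py; python3 -m pendant '[[0,0.001,0,0,0,1],[0,0.0021,0,0,0,2]]' |tail -1; python3 q.py;  python3 -m pendant '[[0,0.001,0,0,0,1],[0,0.0021,0,0,0,2]]' |tail -1; python3 q.py
```

```text
contact_force: [1.3, 0.4, -0.5]
gripper_width: 0.0299
gripper_force: 0.6
t 9.82 F [ 1.3   0.35 -0.51] Mz 0.040 eqF(no Mz) 0.78 eqF(Mz) 1.45 rad 0.0605 ang -19.6 yaw -21.7 z 0.0512 j6 62
gripper_force: 0.6
t 9.98 F [1.49 1.07 0.05] Mz 0.019 eqF(no Mz) 1.55 eqF(Mz) 1.86 rad 0.0603 ang -21.7 yaw -23.7 z 0.0508 j6 60
gripper_force: 0.6
t 10.15 F [1.3  1.14 0.19] Mz 0.002 eqF(no Mz) 1.57 eqF(Mz) 1.61 rad 0.0599 ang -23.9 yaw -25.8 z 0.0504 j6 58
```

```bash
cat >> q.py <<'E'
s=r.get_state();F,M,p=s['contact_force'],s['moment'],s['tcp_pos'];d=p[:2]-A
sys.exit(int((d[0]*F[1]-d[1]*F[0]+M[2])/.06>4))
E
python3 -m pendant '[[0,0.0016,0,0,0,1.5],[-0.0001,0.0031,0,0,0,3],[-0.0002,0.0047,0,0,0,4.5],[-0.0003,0.0063,0,0,0,6]]' |tail -1; python3 q.py && python3 -m pendant '[[0,0.0016,0,0,0,1.5],[-0.0001,0.0031,0,0,0,3],[-0.0002,0.0047,0,0,0,4.5],[-0.0003,0.0063,0,0,0,6]]' |tail -1; python3 q.py && python3 -m pendant '[[0,0.0016,0,0,0,1.5],[-0.0001,0.0031,0,0,0,3],[-0.0002,0.0047,0,0,0,4.5],[-0.0003,0.0063,0,0,0,6]]' |tail -1; python3 q.py && python3 -m pendant '[[0,0.0016,0,0,0,1.5],[-0.0001,0.0031,0,0,0,3],[-0.0002,0.0047,0,0,0,4.5],[-0.0003,0.0063,0,0,0,6]]' |tail -1; python3 q.py
```

```text
gripper_force: 0.7
t 10.48 F [ 1.54  1.09 -0.06] Mz 0.011 eqF(no Mz) 1.70 eqF(Mz) 1.89 rad 0.0596 ang -30.2 yaw -31.8 z 0.0501 j6 52
gripper_force: 0.7
t 10.82 F [1.69 1.15 0.11] Mz -0.037 eqF(no Mz) 1.91 eqF(Mz) 1.28 rad 0.0593 ang -36.4 yaw -37.8 z 0.0500 j6 47
gripper_force: 0.7
t 11.15 F [ 1.47  1.   -2.3 ] Mz 0.004 eqF(no Mz) 1.70 eqF(Mz) 1.77 rad 0.0592 ang -42.4 yaw -43.8 z 0.0501 j6 41
gripper_force: 0.7
t 11.48 F [ 1.28  1.38 -1.26] Mz 0.006 eqF(no Mz) 1.84 eqF(Mz) 1.94 rad 0.0591 ang -48.5 yaw -49.8 z 0.0502 j6 36
```

```bash

python3 -m pendant '[[0,0.0016,0,0,0,1.5],[-0.0001,0.0031,0,0,0,3],[-0.0002,0.0047,0,0,0,4.5],[-0.0003,0.0063,0,0,0,6]]' |tail -1; python3 q.py && python3 -m pendant '[[0,0.0016,0,0,0,1.5],[-0.0001,0.0031,0,0,0,3],[-0.0002,0.0047,0,0,0,4.5],[-0.0003,0.0063,0,0,0,6]]' |tail -1; python3 q.py && python3 -m pendant '[[0,0.0016,0,0,0,1.5],[-0.0001,0.0031,0,0,0,3],[-0.0002,0.0047,0,0,0,4.5],[-0.0003,0.0063,0,0,0,6]]' |tail -1; python3 q.py && python3 -m pendant '[[0,0.0016,0,0,0,1.5],[-0.0001,0.0031,0,0,0,3],[-0.0002,0.0047,0,0,0,4.5],[-0.0003,0.0063,0,0,0,6]]' |tail -1; python3 q.py
```

```text
gripper_force: 0.7
t 11.82 F [ 1.84  1.21 -0.87] Mz -0.050 eqF(no Mz) 2.17 eqF(Mz) 1.33 rad 0.0590 ang -54.5 yaw -55.8 z 0.0502 j6 30
gripper_force: 0.7
t 12.15 F [ 0.94  0.39 -0.67] Mz 0.003 eqF(no Mz) 0.99 eqF(Mz) 1.03 rad 0.0590 ang -60.6 yaw -61.8 z 0.0502 j6 24
gripper_force: 1.6
t 12.48 F [ 2.66  2.04 -2.24] Mz 0.020 eqF(no Mz) 3.20 eqF(Mz) 3.54 rad 0.0589 ang -66.3 yaw -67.8 z 0.0502 j6 19
gripper_force: 2.5
t 12.82 F [ 4.84  2.16 -3.57] Mz -0.016 eqF(no Mz) 5.17 eqF(Mz) 4.90 rad 0.0588 ang -71.8 yaw -73.8 z 0.0503 j6 13
```

```bash

python3 -m pendant '[[0,0.001,0,0,0,1],[0,0.0021,0,0,0,2],[-0.0001,0.0031,0,0,0,3],[-0.0001,0.0031,0,0,0,3]]' |tail -1; python3 q.py;  python3 -m pendant '[[0,0.001,0,0,0,1],[0,0.0021,0,0,0,2],[0,0.0021,0,0,0,2]]' |tail -1; python3 q.py; python3 -m pendant '[[0,0,0,0,0,0],[0,0,0,0,0,0]]' |tail -1; python3 q.py
```

```text
gripper_force: 2.6
t 13.15 F [ 4.64  2.18 -3.57] Mz -0.019 eqF(no Mz) 4.94 eqF(Mz) 4.63 rad 0.0588 ang -74.7 yaw -76.8 z 0.0504 j6 10
gripper_force: 3.1
t 13.40 F [ 5.95  2.54 -4.8 ] Mz 0.007 eqF(no Mz) 6.25 eqF(Mz) 6.36 rad 0.0588 ang -76.4 yaw -78.8 z 0.0504 j6 8
gripper_force: 3.0
t 13.57 F [ 5.91  1.38 -3.71] Mz 0.051 eqF(no Mz) 5.94 eqF(Mz) 6.79 rad 0.0588 ang -76.4 yaw -78.7 z 0.0504 j6 8
```

```bash

python3 -m pendant '[[0,0.001,0,0,0,1],[0,0.0021,0,0,0,2],[-0.0001,0.0031,0,0,0,3],[-0.0001,0.0031,0,0,0,3]]' |tail -1; python3 q.py;  python3 -m pendant '[[0,0.001,0,0,0,1],[0,0.0021,0,0,0,2],[0,0.0021,0,0,0,2]]' |tail -1; python3 q.py; python3 -m pendant '[[0,0,0,0,0,0]]' |tail -1; python3 q.py; python3 -m pendant '[[0,0,0,0,0,0]]' |tail -1; python3 q.py
```

```text
gripper_force: 3.6
t 13.90 F [ 7.23  1.27 -4.83] Mz 0.108 eqF(no Mz) 7.17 eqF(Mz) 8.97 rad 0.0586 ang -79.0 yaw -81.8 z 0.0505 j6 5
gripper_force: 3.9
t 14.15 F [ 7.6   1.54 -5.51] Mz 0.054 eqF(no Mz) 7.57 eqF(Mz) 8.46 rad 0.0586 ang -80.8 yaw -83.8 z 0.0505 j6 3
gripper_force: 3.9
t 14.23 F [ 7.43  1.96 -6.53] Mz 0.118 eqF(no Mz) 7.47 eqF(Mz) 9.44 rad 0.0586 ang -80.8 yaw -83.7 z 0.0505 j6 3
gripper_force: 3.9
t 14.32 F [ 7.76  1.8  -5.97] Mz 0.117 eqF(no Mz) 7.76 eqF(Mz) 9.71 rad 0.0586 ang -80.8 yaw -83.7 z 0.0505 j6 3
```

```bash

python3 -m pendant '[[0,0,0,0,0,-2],[0,0,0,0,0,-4],[0,0,0,0,0,-4]]' |tail -1; python3 q.py;  python3 -m pendant '[[0,0.0005,0,0,0,0],[0,0.001,0,0,0,0],[0,0.001,0,0,0,0]]' |tail -1; python3 q.py; python3 -m pendant '[[0,0,0,0,0,0]]' |tail -1; python3 q.py; python3 -m pendant '[[0,0.0005,0,0,0,0],[0,0.001,0,0,0,0],[0,0.001,0,0,0,0]]' |tail -1; python3 q.py;python3 -m pendant '[[0,0,0,0,0,0]]' |tail -1; python3 q.py; python3 -c "
from h import *
s=r.get_state();print(s['moment'],s['tcp_pos'])"
```

```text
gripper_force: 2.7
t 14.57 F [ 5.16 -1.1  -2.2 ] Mz -0.015 eqF(no Mz) 4.86 eqF(Mz) 4.60 rad 0.0591 ang -81.2 yaw -79.6 z 0.0508 j6 7
gripper_force: 3.8
t 14.82 F [ 8.03  0.26 -4.77] Mz 0.034 eqF(no Mz) 7.85 eqF(Mz) 8.41 rad 0.0591 ang -81.4 yaw -79.7 z 0.0509 j6 7
gripper_force: 3.8
t 14.90 F [ 8.45 -0.43 -4.3 ] Mz -0.012 eqF(no Mz) 8.16 eqF(Mz) 7.96 rad 0.0591 ang -81.4 yaw -79.7 z 0.0509 j6 7
gripper_force: 4.5
t 15.15 F [10.4  -0.62 -5.37] Mz 0.059 eqF(no Mz) 10.06 eqF(Mz) 11.03 rad 0.0591 ang -81.8 yaw -79.7 z 0.0510 j6 7
gripper_force: 4.5
t 15.23 F [ 9.42 -0.06 -6.46] Mz 0.070 eqF(no Mz) 9.19 eqF(Mz) 10.36 rad 0.0592 ang -81.8 yaw -79.7 z 0.0509 j6 7
[ 0.00557675 -3.31529355  0.07027787] [ 0.5324158  -0.16355228  0.05093882]
```

```bash

python3 -m pendant '[[0,0.001,0,0,0,0.8],[0,0.0021,0,0,0,1.6],[0,0.0021,0,0,0,1.6]]' |tail -1; python3 q.py;  python3 -m pendant '[[0,0.0005,0,0,0,0.4],[0,0.001,0,0,0,0.8],[0,0.001,0,0,0,0.8]]' |tail -1; python3 q.py; python3 -m pendant '[[0,0,0,0,0,0]]' |tail -1; python3 q.py; python3 -m pendant '[[0,0,0,0,0,0]]' |tail -1; python3 q.py
```

```text
gripper_force: 4.6
t 15.48 F [10.19  0.43 -6.03] Mz 0.061 eqF(no Mz) 10.05 eqF(Mz) 11.07 rad 0.0592 ang -83.8 yaw -81.3 z 0.0509 j6 6
gripper_force: 5.0
t 15.73 F [10.32 -0.36 -6.45] Mz 0.034 eqF(no Mz) 10.11 eqF(Mz) 10.68 rad 0.0593 ang -84.6 yaw -82.1 z 0.0509 j6 5
gripper_force: 4.9
t 15.82 F [ 9.54 -0.5  -6.32] Mz 0.044 eqF(no Mz) 9.34 eqF(Mz) 10.07 rad 0.0593 ang -84.6 yaw -82.1 z 0.0509 j6 5
gripper_force: 4.9
t 15.90 F [ 9.62  0.39 -5.86] Mz 0.070 eqF(no Mz) 9.49 eqF(Mz) 10.65 rad 0.0592 ang -84.6 yaw -82.1 z 0.0509 j6 5
```

```bash

python3 -m pendant '[[0,0.001,0,0,0,1],[0,0.0021,0,0,0,2],[0,0.0026,0,0,0,2.5],[0,0.0026,0,0,0,2.5]]' |tail -1; for i in 1; do python3 q.py; done; python3 -m pendant '[[0,0,0,0,0,0]]' |tail -1; python3 q.py; python3 -m pendant '[[0,0,0,0,0,0]]' |tail -1; python3 q.py; python3 -m pendant '[[0,0,0,0,0,0]]' |tail -1; python3 q.py
```

```text
gripper_force: 5.2
t 16.23 F [10.48  0.25 -7.11] Mz 0.045 eqF(no Mz) 10.35 eqF(Mz) 11.10 rad 0.0593 ang -86.9 yaw -84.6 z 0.0510 j6 2
gripper_force: 5.2
t 16.32 F [10.25  0.58 -6.97] Mz 0.071 eqF(no Mz) 10.15 eqF(Mz) 11.32 rad 0.0593 ang -86.9 yaw -84.6 z 0.0509 j6 2
gripper_force: 5.2
t 16.40 F [10.35  1.03 -6.59] Mz 0.067 eqF(no Mz) 10.27 eqF(Mz) 11.39 rad 0.0593 ang -86.9 yaw -84.6 z 0.0509 j6 2
gripper_force: 5.2
t 16.48 F [10.48  0.67 -6.48] Mz 0.060 eqF(no Mz) 10.38 eqF(Mz) 11.37 rad 0.0593 ang -86.9 yaw -84.6 z 0.0509 j6 2
```

```bash

python3 -m pendant '[[0,0,0,0,0,-3],[0,0,0,0,0,-6],[0,0.0005,0,0,0,-7],[0,0.001,0,0,0,-7],[0,0.001,0,0,0,-7]]' |tail -1; python3 q.py; python3 -m pendant '[[0,0.0005,0,0,0,0],[0,0.0005,0,0,0,0]]' |tail -1; python3 q.py; python3 -m pendant '[[0,0,0,0,0,0]]' |tail -1; python3 q.py; python3 -m pendant '[[0,0.0005,0,0,0,0],[0,0.0005,0,0,0,0]]' |tail -1; python3 q.py; python3 -m pendant '[[0,0,0,0,0,0]]' |tail -1; python3 q.py
```

```text
gripper_force: 5.3
t 16.90 F [ 9.92 -2.36 -4.66] Mz -0.103 eqF(no Mz) 9.79 eqF(Mz) 8.07 rad 0.0600 ang -87.3 yaw -77.6 z 0.0514 j6 9
gripper_force: 5.9
t 17.07 F [12.65 -2.06 -6.  ] Mz -0.114 eqF(no Mz) 12.54 eqF(Mz) 10.65 rad 0.0600 ang -87.4 yaw -77.6 z 0.0514 j6 9
gripper_force: 5.8
t 17.15 F [12.07 -3.05 -6.54] Mz -0.126 eqF(no Mz) 11.91 eqF(Mz) 9.80 rad 0.0600 ang -87.3 yaw -77.6 z 0.0514 j6 9
gripper_force: 6.4
t 17.32 F [13.98 -1.88 -7.86] Mz -0.094 eqF(no Mz) 13.88 eqF(Mz) 12.32 rad 0.0600 ang -87.5 yaw -77.6 z 0.0515 j6 9
gripper_force: 6.4
t 17.40 F [14.06 -2.21 -7.56] Mz -0.131 eqF(no Mz) 13.95 eqF(Mz) 11.77 rad 0.0600 ang -87.5 yaw -77.6 z 0.0515 j6 9
```

```bash

python3 -m pendant '[[0,0.0007,0,0,0,1.5],[0,0.0014,0,0,0,3],[0,0.0014,0,0,0,3]]' |tail -1; python3 q.py; python3 -m pendant '[[0,0,0,0,0,0]]' |tail -1; python3 q.py; python3 -m pendant '[[0,0.0005,0,0,0,0.5],[0,0.0005,0,0,0,0.5]]' |tail -1; python3 q.py; python3 -m pendant '[[0,0,0,0,0,0]]' |tail -1; python3 q.py; python3 -m pendant '[[0,0,0,0,0,0]]' |tail -1; python3 q.py
```

```text
gripper_force: 6.2
t 17.65 F [12.9   1.44 -5.52] Mz 0.011 eqF(no Mz) 12.87 eqF(Mz) 13.06 rad 0.0597 ang -89.0 yaw -80.7 z 0.0514 j6 6
gripper_force: 6.3
t 17.73 F [12.7   1.69 -6.11] Mz 0.010 eqF(no Mz) 12.68 eqF(Mz) 12.85 rad 0.0598 ang -89.0 yaw -80.6 z 0.0514 j6 6
gripper_force: 6.5
t 17.90 F [12.43  1.72 -7.53] Mz 0.069 eqF(no Mz) 12.39 eqF(Mz) 13.54 rad 0.0597 ang -89.3 yaw -81.1 z 0.0514 j6 6
gripper_force: 6.5
t 17.98 F [13.    1.6  -5.37] Mz 0.025 eqF(no Mz) 12.96 eqF(Mz) 13.38 rad 0.0597 ang -89.3 yaw -81.1 z 0.0514 j6 6
gripper_force: 6.5
t 18.07 F [13.77  2.74 -7.31] Mz 0.046 eqF(no Mz) 13.74 eqF(Mz) 14.51 rad 0.0598 ang -89.4 yaw -81.1 z 0.0514 j6 6
```

The centred contact reads about 13 N at the push point. I'll back off the lever, rise clear, and check.

```bash

python3 -m pendant '[[0,-0.003,0,0,0,0],[0,-0.006,0,0,0,0],[0,-0.009,0,0,0,0],[0,-0.009,0,0,0,0],[0,-0.009,0,0,0,0]]'; python3 -m pendant '[[0,0,-0.015,0,0,0],[0,0,-0.04,0,0,0],[0,0,-0.07,0,0,0],[0,0,-0.1,0,0,0],[0,0,-0.13,0,0,0],[0,0,-0.155,0,0,0],[0,0,-0.155,0,0,0],[0,0,-0.155,0,0,0]]'; python3 - <<'E'
from m import *
c=cap('wrist'); a=c['frame']; save('w6',a); t=cap('top'); 
for p in ([.62,.067,.018],[.495,.0893,.018],[.53,.083,.026]): print(proj(c,p),proj(t,p))
E
```

```text
time_s: 18.48
tcp_pos: [0.528, -0.1639, 0.0499]
eef_rot: [179.9, 0.0, -81.1]
contact_force: [-0.3, -0.2, -0.1]
gripper_width: 0.0304
gripper_force: 0.0
time_s: 19.15
tcp_pos: [0.5289, -0.1638, 0.2067]
eef_rot: [-179.8, -0.0, -81.1]
contact_force: [-0.4, -0.1, -1.0]
gripper_width: 0.0299
gripper_force: 0.0
[206.05304497 411.79253963] [306.53236811 206.95312106]
[317.53899794 443.14405362] [296.40527548 258.50753583]
[286.27585837 440.13007852] [299.17247404 243.48343197]
```

View pics/w6.png

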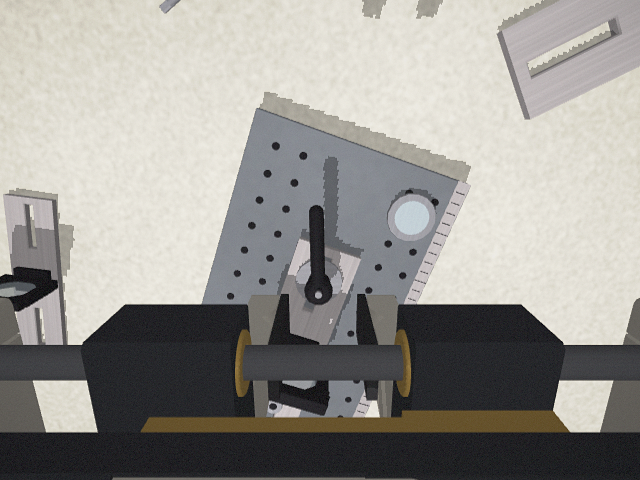

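Released cleanly, with the lever arm at (317,210)–(318,290). Next I'll recheck the edge against the line from above.

```bash

python3 -m pendant '[[-0.02,-0.004,0,0,0,-6.5],[-0.04,-0.008,0,0,0,-13],[-0.06,-0.012,0,0,0,-19.5],[-0.08,-0.016,0,0,0,-26],[-0.1,-0.02,0,0,0,-32.5],[-0.12,-0.024,0,0,0,-39],[-0.14,-0.028,0,0,0,-45.5],[-0.16,-0.033,0,0,0,-52],[-0.18,-0.037,0,0,0,-58.5],[-0.2,-0.041,0,0,0,-65],[-0.22,-0.045,0,0,0,-71],[-0.239,-0.049,0,0,0,-71]]'|head -3;  python3 -m pendant '[[0,0,0,0,0,0],[0,0,0,0,0,0],[0,0,0,0,0,0],[0,0,0,0,0,0]]'|head -3; python3 - <<'E'
from m import *
c=cap('wrist')
p=[proj(c,q) for q in ([.62,.067,.018],[.495,.0893,.018],[.53,.083,.026])];print(p)
u,v=map(int,p[2]); save('w7',cv2.resize(c['frame'][v-110:v+60,u-90:u+90],None,fx=3,fy=3,interpolation=cv2.INTER_CUBIC)); print(u,v,c['cam_to_world'][:3,3])
E
```

```text
time_s: 20.25
tcp_pos: [0.539, 0.0806, 0.2035]
eef_rot: [179.9, 0.1, -9.7]
time_s: 20.58
tcp_pos: [0.5396, 0.0791, 0.2045]
eef_rot: [179.9, 0.1, -10.1]
[array([319.66388384, 124.45239278]), array([319.8156269 , 265.73456584]), array([319.78006112, 231.47209543])]
319 231 [0.61880616 0.06485517 0.36171398]
```

View pics/w7.png

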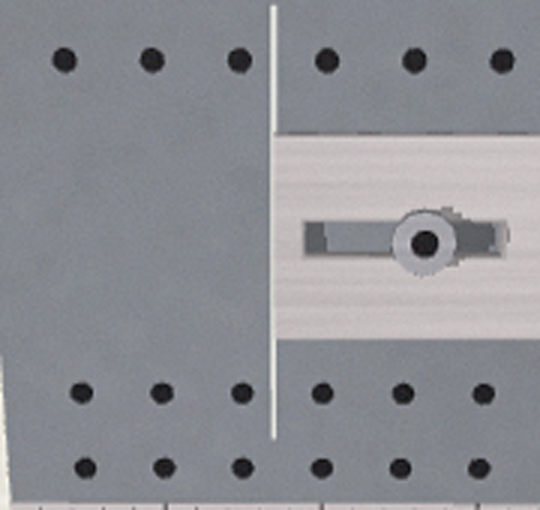

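The edge still sits on the line (line at crop x≈273, plate edge ≈274). The lever has been released and nothing else was touched, so I'm handing in.

```bash
python3 -c "
from plant import r
print(r.close_job())"
```

```text
the job is handed in; nothing more can be done
None
```

I slid the carriage until its end edge sat on the scribed line (within about 0.4 mm on the last look), then tightened the lever to about 13 N at the push point, let go, and handed the job in at about 21 s; no verdict was shown.

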